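Cup onto the drying peg in the VR teaching lab

ROBOT

A 6-joint arm with a two-finger parallel gripper is mounted at the origin on the work surface. World frame = base frame: x ahead of the robot, y to its left, z up, the work surface at z = 0. Lengths are in m, angles in degrees, forces in N, time in s.
With the tool pointing down it reaches from about 0.35 to 0.725 m from the base axis. Payload 4.3 kg.
Tool frame: the origin (TCP) lies on the centre line of the jaws, within the pads' length; the fingertips stand 19 mm ahead of it and the grasp point (between the pads) is the TCP; x points along the fingers, z is the direction in which the jaws open and shut, and the axes are right-handed (so a half turn about x gives the same grasp; the last joint's range is limited). The gripper opens to 85 mm and grips with 20 to 120 N. Pads are 22 mm wide; open, the fingers measure 114 mm over their backs; the gripper's body (76 mm by 85 mm) begins 54 mm behind the grasp point. The pads swing forward as they close: fully open they stand 13 mm farther back than shut.
Start: joints at [-79.773, 21.618, 4.641, 73.018, 0, 83.68], TCP at [0.164, -0.551, 0.25] pointing down, gripper open.
Joint ranges: [-156.06, 156.06], [-48.1, 94.91], [-58.44, 69.94], [-101.28, 121.22], [-78.64, 73.56], [-180, 180]. Speed limits (degrees/s): [147.25, 147.25, 180, 180, 180, 180].

INTERFACE

Orientations are given as [roll, pitch, yaw] about the fixed x, y, z axes, in that order (R = Rz(yaw) Ry(pitch) Rx(roll)).
In Python, from bench import env, viewer gives the robot as it stands.
- The arm moves only by the shell command python3 -m pendant 'ROWS' [FORCE]. ROWS is a JSON object of lists of equal length, an entry for each row: "hand": the opening, from -1 (shut) to 1 (fully open), so that 0 is half open; "offset": the shift along the world's x, y, z in cm, a list of three; "turn": the turn about the world's z in rad. A call has 1 to 12 rows; each row shifts and turns the pose as measured when the row begins; what a row does not reach is not made up. A row lasts 1/10 s, in which the tool goes at most 50 mm and 8.59 degrees, less where a joint would pass 70% of its speed; a pose out of reach is approached as far as the arm can. A call with a gripper value outside its range is refused whole. The fingers move at their own pace and stop on an object; FORCE is the grip in N (left out, the last holds). Time passes only in rows, so rows that do not move let the fingers close. It gives the time, the measured TCP pose, the force and the opening at its end, in the units of the state.
- env.sense(): the state, without advancing time (a new reading comes with each control period).
- viewer.camera(name): name is "scene" or "top" or "wrist"; returns a dict with "frame" (384x512x3 uint8, blue, green, red), "z_map" (384x512 float32, m along the optical axis (not along the pixel's ray), 0 where there is no reading), "fovy" (degrees; the focal length in pixels is half the picture's height over the tangent of half this angle, whatever the lens; pixels are square), "cx", "cy" (the principal point, pixels), "extrinsics" (4x4, takes a point from camera to world coordinates); the wrist camera has in their place "tool_from_camera" (4x4, takes a point from camera to tool coordinates, whose origin is the TCP and whose axes are the tool frame's). Camera axes: x right, y up, looking along -z (the intrinsics and any distortion apply to the point x, -y, -z); pixel columns grow to the right and rows downward; lengths in m; the calibration is good to about 2 mm. A picture is of the moment at which its call begins: read the wrist's pose just before it.
- env.sign_off(): hands the job in, once; it reports no verdict.
The state is a dict: "time_s": time; "joint_pos": joint angles; "qvel": joint speeds; "effort": joint torques, N m; "tcp_pos": TCP position; "tcp_rot": TCP orientation; "wrist_force": force on the tool from outside, world axes, zero at the start; "moment": the same for the moment, N m; "opening": finger opening in m.
Only numpy, scipy, OpenCV 4.12 (cv2) and the standard library are available. Lean on these libraries where they do the work, as an engineer would, in place of code of your own. Each camera call takes 0.05 s, during which the arm holds its last target. There are 200 camera calls.

TASK

Put the olive-green cup up to dry: lift it off its sloping rest, turn it mouth down and lower it over the free drying peg until its rim is on the stand's white base, and only then let go. Leave the blue and orange cups where they are.

Things in the scene. Friction and masses are not known exactly. Their poses are not given: they have to be found in the camera images.
- green_cup: Olive-green steel tumbler, straight, 58 mm outer diameter, 95 mm long, bore 52 mm, 8 mm floor, 0.14 kg, black foot ring. Origin: centre of the closed end; +z along the axis to the mouth. Lies on a sloping rest, mouth roughly towards the robot (within 30 deg) and 30 deg below horizontal, mid-axis 62 mm above the table. Both sides are free; centre of mass about 40 mm from the closed end.
- free_stand: The free drying stand, fixed: white round base 110 mm across and 12 mm thick, with an upright wooden peg in its centre, 16 mm thick, rounded tip 72 mm above the table. Origin: on the table under the peg's axis, z up. A cup seated on it has its rim on the base and its closed end 107 mm above the table.
- blue_cup: Bystander: a blue cup of the same size and frame, lying in the same way on another sloping rest.
- orange_cup: Bystander: an orange cup of the same size and frame, already mouth down on a second stand of the same kind, which is taken. Origin: its closed end, 107 mm above the table; +z points down.
- green_mouth (a point): Centre of the olive-green cup's open mouth, in the plane of the rim, 95 mm from the closed end. At the start, two thin bars under the cup, 30 mm apart, carry it and a 40 mm wide tab stops the lower edge of this rim; the cup lifts straight up out of them.
Things that resemble listed ones, but are neither listed nor needed, are in the scene too. Leave any pink or purple look-alike of the free_stand alone.

How it is judged:
By the outcome, as a careful person would: the job done as asked, in the order asked, and still so for the second after the job is handed in, with the robot touching nothing.
It also fails if it takes over 38 s, if anything falls off the work surface, if the arm or the gripper's body presses on something with over 40 N, if the wrist force passes 120 N, or if a joint passes its speed limit or range.

## Working session

There is one attempt and no reset: what is moved stays moved. The work goes in short steps, Python scripts to look and compute and a shell command to move; the robot and the scene stay as the last step left them, time stands still between calls to the robot, and variables do not carry over. Pictures are saved under pics/ and viewed, about 8 in all and at most 12, crops included, and the job is handed in when it is done.

```bash
mkdir -p pics
cat > h.py <<'E'
import numpy as np, cv2
from bench import env, viewer
def shot(n):
    s=env.sense(); c=viewer.camera(n); np.savez(f'pics/{n}.npz',**{k:v for k,v in c.items()}); return s,c
def pts(c,T=None):
    T=np.array(c['extrinsics']) if T is None else T
    z=c['z_map']; h,w=z.shape; f=h/2/np.tan(np.radians(c['fovy'])/2)
    u,v=np.meshgrid(np.arange(w),np.arange(h))
    P=np.stack([(u-c['cx'])*z/f,-(v-c['cy'])*z/f,-z],-1)
    return P@T[:3,:3].T+T[:3,3]
E
python3 - <<'E'
from h import *
print({k:np.round(v,3) for k,v in env.sense().items()})
a,c=shot('top');b,d=shot('scene')
print([k for k in c],c['fovy'],c['cx'],c['cy'],np.round(c['extrinsics'],3))
for k in c:
    if 'dist' in k: print(k,c[k])
cv2.imwrite('pics/a.png',np.hstack([c['frame'][:, :],d['frame']])[:, :]) 
cv2.imwrite('pics/t.png',c['frame']);cv2.imwrite('pics/s.png',d['frame'])
E
```

```text
{'time_s': np.float64(0.0), 'joint_pos': array([-7.9773e+01,  2.1662e+01,  4.5630e+00,  7.3018e+01,  2.0000e-03,
        8.3680e+01]), 'qvel': array([ 0.043, -0.155,  0.014, -0.06 ,  0.022,  0.014]), 'effort': array([-1.0000e-03, -4.6360e+01,  2.6988e+01,  2.1000e-02, -0.0000e+00,
       -0.0000e+00]), 'tcp_pos': array([ 0.164, -0.551,  0.249]), 'tcp_rot': array([172.672,  89.883,  99.219]), 'wrist_force': array([ 1.364, -0.063, -0.052]), 'moment': array([-0.021, -0.002, -0.009]), 'opening': np.float64(0.085)}
['frame', 'z_map', 'fovy', 'cx', 'cy', 'extrinsics'] 45.266007903955796 251.82453672116304 190.26992682313463 [[-0.011  0.999 -0.031  0.407]
 [-0.999 -0.012 -0.031 -0.017]
 [-0.031  0.031  0.999  1.155]
 [ 0.     0.     0.     1.   ]]
```

View pics/t.png

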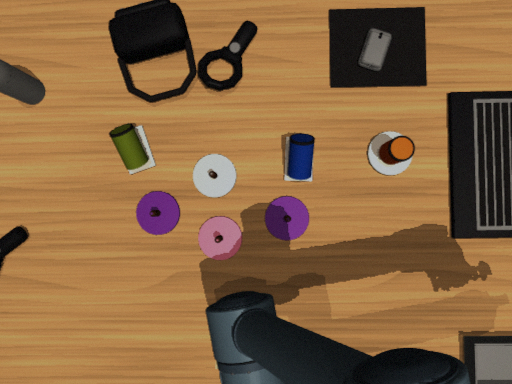

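View pics/s.png

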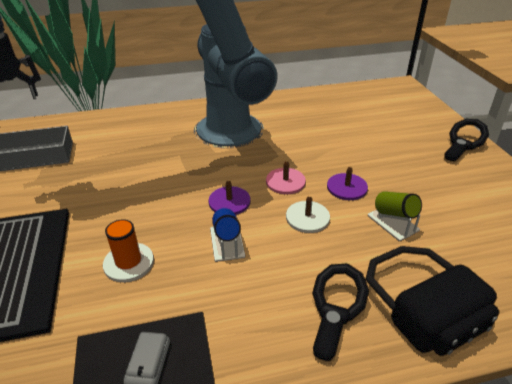

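Top view: the green cup is at about (130,147), with its black foot up at (123,130) and its mouth towards the robot. The free white stand is at (214,176), blue cup at (300,157), orange at (400,150), and purple and pink decoys are nearer the robot. Next I measure.

Run:
```python
from h import *
from scipy.optimize import least_squares
for n in ['top','scene']:
    c=dict(np.load(f'pics/{n}.npz')); P=pts(c); hsv=cv2.cvtColor(c['frame'],cv2.COLOR_BGR2HSV)
    H,S,V=[hsv[...,i].astype(int) for i in range(3)]
    g=(H>28)&(H<50)&(S>150)&(V>40)&(P[...,2]>.02)&(P[...,2]<.15)&(abs(P[...,1]-.2)<.15)&(P[...,0]>.3)&(P[...,0]<.8)
    Q=P[g]; print(n,'green',len(Q),Q.mean(0).round(4),Q.min(0).round(3),Q.max(0).round(3))
    # cylinder fit, radius known
    def res(p,Q):
        a=np.array([np.cos(p[2])*np.cos(p[3]),np.sin(p[2])*np.cos(p[3]),np.sin(p[3])])
        d=Q-np.array([p[0],p[1],.062]); d=d-np.outer(d@a,a); return np.linalg.norm(d,axis=1)-.029
    m=Q.mean(0); Qc=Q
    r=least_squares(res,[m[0],m[1],np.pi*1.05,-.52],args=(Q,),loss='soft_l1',f_scale=.002); p=r.x
    a=np.array([np.cos(p[2])*np.cos(p[3]),np.sin(p[2])*np.cos(p[3]),np.sin(p[3])])
    t=(Q-np.array([p[0],p[1],.062]))@a
    print(' fit',p[:2].round(4),np.degrees(p[2:]).round(2),'rms',np.sqrt(np.mean(r.fun**2)).round(4),'t',np.percentile(t,[1,99]).round(4))
    w=(S<40)&(V>150)&(abs(P[...,2]-.012)<.006)
    k,l,st,ce=cv2.connectedComponentsWithStats(w.astype(np.uint8))
    for i in range(1,k):
        if st[i,4]>300:
            q=P[l==i]; cn,_=cv2.findContours((l==i).astype(np.uint8),0,2)
            hull=cv2.convexHull(np.vstack(cn)); (x,y),(A,B),_=cv2.fitEllipse(hull)
            f=192/np.tan(np.radians(c['fovy'])/2); R=c['extrinsics']
            ray=R[:3,:3]@np.array([(x-c['cx'])/f,-(y-c['cy'])/f,-1]); o=R[:3,3]
            print(' white',ce[i].round(1),st[i,4],'z',q[:,2].mean().round(4),'ext',np.ptp(q,0).round(3),'ray',(o+ray*(.012-o[2])/ray[2]).round(4),'mid',((q.max(0)+q.min(0))/2).round(4))
    b=(P[...,2]>.04)&(P[...,2]<.08)
    br=b&(V<110)&(np.hypot(P[...,0]-.44,P[...,1]-.06)<.08)
    print(' peg',br.sum(),P[br].mean(0).round(4) if br.any() else '',P[br][:,2].max() if br.any() else '')
```

```text
top green 890 [0.5451 0.3049 0.0802] [0.498 0.272 0.045] [0.602 0.347 0.11 ]
 fit [0.5537 0.3141] [199.02 -30.45] rms 0.0047 t [-0.0448  0.0481]
 white [386.5 164.4] 448 z 0.0104 ext [0.076 0.106 0.011] ray [ 0.5292 -0.3228  0.012 ] mid [ 0.5166 -0.3223  0.0118]
 white [214.  175.4] 1352 z 0.0103 ext [0.106 0.106 0.011] ray [0.4816 0.1124 0.012 ] mid [0.4825 0.1127 0.0117]
 peg 35 [0.4812 0.1113 0.0622] 0.07138254235436547
scene green 864 [0.5644 0.3024 0.0749] [0.501 0.272 0.027] [0.604 0.349 0.107]
 fit [0.5566 0.3146] [197.81 -27.8 ] rms 0.0077 t [-0.0441  0.0499]
 white [307.4 216.2] 856 z 0.0099 ext [0.107 0.107 0.008] ray [0.4872 0.1114 0.012 ] mid [0.4818 0.1128 0.0102]
 white [115.1 269.2] 383 z 0.0101 ext [0.09  0.075 0.008] ray [ 0.5387 -0.3285  0.012 ] mid [ 0.5419 -0.3396  0.0103]
 peg 59 [0.4874 0.1111 0.0554] 0.06991719732355772
```

```bash
cat >> h.py <<'E'
from scipy.spatial.transform import Rotation as Ro
def tool(s): return Ro.from_euler('xyz',s['tcp_rot'],degrees=True).as_matrix()
def rep():
    s=env.sense(); R=tool(s); print('t',round(float(s['time_s']),2),'tcp',s['tcp_pos'].round(4),'x',R[:,0].round(3),'jaw yaw',np.degrees(np.arctan2(R[1,2],R[0,2])).round(2),'q',s['joint_pos'].round(1),'F',s['wrist_force'].round(1),'M',s['moment'].round(2),'open',round(float(s['opening']),4)); return s
E
python3 -c "from h import *;rep()"
python3 -m pendant '{"hand":[1,1,1,1,1,1,1,1,1,1,1,1],"offset":[[2.1,4.5,0],[2.1,4.5,0],[2.1,4.5,0],[2.1,4.5,0],[2.1,4.5,0],[2.1,4.5,0],[2.1,4.5,0],[2.1,4.5,0],[2.1,4.5,0],[2.1,4.5,0],[2.1,4.5,0],[2.1,4.5,0]],"turn":[0,0,0,0,0,0,0,0,0,0,0,0]}' 20; python3 -c "from h import *;rep()"
```

```text
t 0.1 tcp [ 0.1637 -0.5506  0.2495] x [-0.     0.002 -1.   ] jaw yaw -73.45 q [-79.8  21.7   4.6  73.    0.   83.7] F [-0.8  0.1  0.7] M [ 0.04 -0.02 -0.02] open 0.0856
time_s: 1.3
tcp_pos: [0.4099, -0.0063, 0.2436]
tcp_rot: [179.2, 89.7, 105.0]
wrist_force: [1.0, -1.0, 1.0]
opening: 0.0856
t 1.3 tcp [ 0.4099 -0.0063  0.2436] x [-0.002  0.006 -1.   ] jaw yaw -74.26 q [-10.    2.8 -20.3  67.1   0.3 154.3] F [ 1. -1.  1.] M [ 0.01 -0.05 -0.06] open 0.0856
```

```bash
python3 -m pendant '{"hand":[1,1,1,1,1,1,1,1,1,1,1,1],"offset":[[0.8,1.5,0],[0.8,1.5,0],[0.8,1.5,0],[0.8,1.5,0],[0.8,1.5,0],[0.8,1.5,0],[0.8,1.5,0],[0.8,1.5,0],[0.8,1.5,0],[0.8,1.5,0],[0.8,1.5,0],[0.8,1.5,0]],"turn":[0.145,0.145,0.145,0.145,0.145,0.145,0.145,0.145,0.145,0.145,0.145,0.145]}' 
python3 -m pendant '{"hand":[1,1,1,1,1,1,1,1,1,1],"offset":[[0.7,1.5,0],[0.7,1.5,0],[0.7,1.5,0],[0.7,1.5,0],[0.7,1.5,0],[0.7,1.5,0],[0.7,1.5,0],[0.7,1.5,0],[0.7,1.5,0],[0.7,1.5,0]],"turn":[0.145,0.145,0.145,0.145,0.145,0.145,0.145,0.145,0.145,0.145]}'
python3 - <<'E'
from h import *
s=rep(); s,c=shot('wrist'); print(np.round(c['tool_from_camera'],3),c['fovy'])
T=np.eye(4);T[:3,:3]=tool(s);T[:3,3]=s['tcp_pos']; np.save('pics/Tw.npy',T)
cv2.imwrite('pics/w1.png',c['frame'])
E
```

```text
time_s: 2.5
tcp_pos: [0.5054, 0.1869, 0.2383]
tcp_rot: [-170.7, 89.0, -141.8]
wrist_force: [0.1, -0.5, -0.7]
opening: 0.0854
time_s: 3.5
tcp_pos: [0.5744, 0.3423, 0.2315]
tcp_rot: [162.8, 88.5, -82.3]
wrist_force: [-0.0, 0.4, -0.1]
opening: 0.0856
t 3.5 tcp [0.5744 0.3423 0.2315] x [ 0.003 -0.025 -1.   ] jaw yaw 114.9 q [26.  34.1 21.9 78.2 -1.4  1.1] F [-0.   0.4 -0.1] M [ 0.03  0.   -0.02] open 0.0856
[[ 0.     0.274 -0.962 -0.124]
 [ 0.001  0.962  0.274  0.069]
 [ 1.    -0.001  0.     0.   ]
 [ 0.     0.     0.     1.   ]] 65.91338093996627
```

View pics/w1.png

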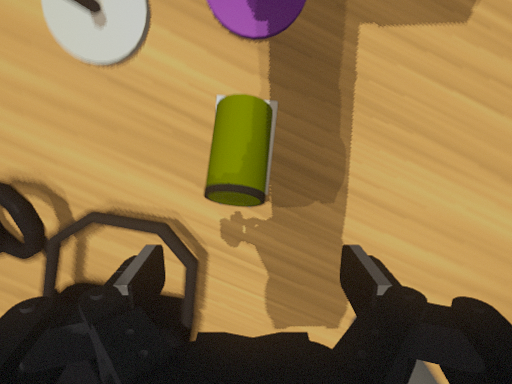

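The wrist view shows the cup at (240,150), with its foot ring at (236,195) and its mouth edge at (245,97). I fit its axis from this depth and the foot ring.

```bash
cat > fit.py <<'E'
from h import *
from scipy.optimize import least_squares
def fit(c,T,free=True,box=None,z0=.062):
    P=pts(c,T@np.array(c['tool_from_camera']) if 'tool_from_camera' in c else None)
    hsv=cv2.cvtColor(c['frame'],cv2.COLOR_BGR2HSV);H,S,V=[hsv[...,i].astype(int) for i in range(3)]
    g=(H>26)&(H<52)&(S>150)&(V>30)&(P[...,2]>.02)&(c['z_map']>0)
    g=cv2.erode(g.astype(np.uint8),np.ones((3,3)))>0
    Q=P[g]; m=Q.mean(0)
    ax=lambda p:np.array([np.cos(p[3])*np.cos(p[4]),np.sin(p[3])*np.cos(p[4]),np.sin(p[4])])
    def res(p):
        d=Q-p[:3]; a=ax(p); d=d-np.outer(d@a,a); return np.r_[np.linalg.norm(d,axis=1)-.029,(m-p[:3])@a]
    r=least_squares(res,[m[0],m[1],m[2]-.025,np.radians(198),-.52],loss='soft_l1',f_scale=.002); p=r.x;a=ax(p)
    t=(Q-p[:3])@a; t0,t1=np.percentile(t,[.5,99.5]); print('n',len(Q),'rms',np.sqrt(np.mean(r.fun**2)).round(4),'yaw,el',np.degrees(p[3:]).round(2),'len',round(t1-t0,4))
    print('mouth',(p[:3]+a*t1).round(4),'mid',(p[:3]+a*(t1-.0475)).round(4)); return p,a,t1
E
python3 - <<'E'
from fit import *
fit(dict(np.load('pics/wrist.npz')),np.load('pics/Tw.npy'))
E
```

```text
n 4875 rms 0.0043 yaw,el [198.53 -30.23] len 0.0915
mouth [0.5161 0.3012 0.04  ] mid [0.555  0.3142 0.0639]
```

```bash
python3 -m pendant '{"hand":[1,1,1,1,1,1,1,1],"offset":[[0.2,-2.1,0],[0,0,0],[0,0,-2],[0,0,-2],[0,0,-2],[0,0,-2],[0,0,-2],[0,0,0]],"turn":[-0.112,0,0,0,0,0,0,0]}' >/dev/null
python3 -c "from h import *;rep()"
```

```text
t 4.35 tcp [0.574  0.3235 0.1249] x [-0.004 -0.024 -1.   ] jaw yaw 108.35 q [24.4 35.3  8.  63.5 -1.1  6.1] F [-0.4 -0.  -0.5] M [0.03 0.01 0.02] open 0.0856
```

```bash
python3 -m pendant '{"hand":[1,1,1,1,1],"offset":[[0.2,-0.3,0],[0,0,-2],[0,0,-2],[0,0,-0.8],[0,0,0]],"turn":[0,0,0,0,0]}' >/dev/null
python3 -c "from h import *;rep()"
python3 -m pendant '{"hand":[-1,-1,-1,-1,-1,-1],"offset":[[0,0,0],[0,0,0],[0,0,0],[0,0,0],[0,0,0],[0,0,0]],"turn":[0,0,0,0,0,0]}' 25 >/dev/null
python3 -c "from h import *;rep()"
```

```text
t 4.85 tcp [0.579  0.3211 0.0817] x [ 0.003 -0.021 -1.   ] jaw yaw 108.29 q [24.  37.   4.4 57.7 -1.1  5.7] F [ 0.1 -0.3  0.4] M [-0.01  0.01 -0.05] open 0.0856
t 5.45 tcp [0.5809 0.3222 0.086 ] x [ 0.007 -0.018 -1.   ] jaw yaw 108.29 q [24.  36.8  4.7 57.9 -1.1  5.7] F [ 0.1 -0.1 -2.1] M [0.06 0.03 0.  ] open 0.058
```

```bash
python3 -m pendant '{"hand":[-1,-1,-1,-1,-1,-1,-1,-1],"offset":[[0,0,0.5],[0,0,1],[0,0,1],[0,0,2],[0,0,2],[0,0,2],[0,0,2],[0,0,0]],"turn":[0,0,0,0,0,0,0,0]}' >/dev/null
python3 - <<'E'
from fit import *
s=rep(); s,c=shot('wrist')
T=np.eye(4);T[:3,:3]=tool(s);T[:3,3]=s['tcp_pos']; np.save('pics/Tw.npy',T)
cv2.imwrite('pics/w2.png',c['frame'])
fit(c,T)
E
```

```text
t 6.25 tcp [0.5808 0.3216 0.1999] x [ 0.01  -0.018 -1.   ] jaw yaw 108.27 q [24.  33.3 15.7 72.3 -1.2  5.7] F [ 0.5  0.8 -1.8] M [ 0.05 -0.1   0.01] open 0.0576
n 20399 rms 0.0005 yaw,el [198.75 -30.8 ] len 0.0862
mouth [0.5156 0.2996 0.1533] mid [0.5542 0.3127 0.1776]
```

View pics/w2.png

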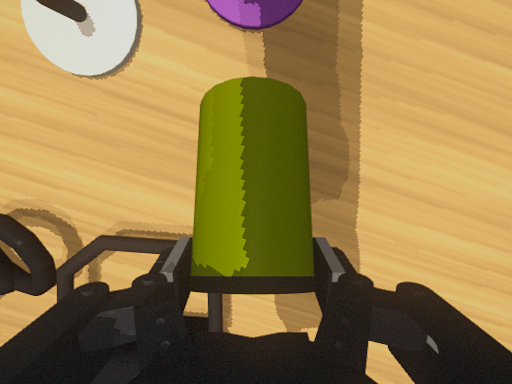

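Grip held and the cup's pitch is unchanged (-30.8°). The arm can only yaw, so the peg will do the tipping. I'll lower the mouth over the peg, hook the lower inner lip against it, and pull so the cup pivots in the pads to mouth down.

```bash
python3 -m pendant '{"hand":[-1,-1,-1,-1,-1,-1,-1,-1,-1,-1,-1],"offset":[[-0.3,-1,0],[-0.4,-2,0],[-0.4,-2,0],[-0.4,-2,0],[-0.4,-2,0],[-0.4,-2,0],[-0.4,-2,0],[-0.4,-2,0],[-0.4,-2,0],[0,-1.8,0],[0,0,0]],"turn":[0,0,0,0,0,0,0,0,0,0,0]}' >/dev/null
python3 - <<'E'
from fit import *
s=rep(); s,c=shot('wrist')
T=np.eye(4);T[:3,:3]=tool(s);T[:3,3]=s['tcp_pos']
p,a,t1=fit(c,T)
# stand as seen by wrist: base disc ray onto z=.012
cv2.imwrite('pics/w3.png',c['frame'])
TT=T@np.array(c['tool_from_camera']);P=pts(c,TT);hsv=cv2.cvtColor(c['frame'],cv2.COLOR_BGR2HSV)
w=(hsv[...,1]<50)&(hsv[...,2]>120)&(abs(P[...,2]-.012)<.008); q=P[w]
print('white',w.sum(),q.min(0).round(4),q.max(0).round(4))
b=(P[...,2]>.03)&(P[...,2]<.085)&(np.hypot(P[...,0]-.482,P[...,1]-.112)<.03)
print('peg',b.sum(), P[b].mean(0).round(4) if b.any() else '')
h=a[:2]/np.linalg.norm(a[:2]);print('peg-tcp along,left',(np.array([.482,.112])-s['tcp_pos'][:2])@h,(np.array([.482,.112])-s['tcp_pos'][:2])@[-h[1],h[0]])
E
```

```text
t 7.4 tcp [0.5302 0.1183 0.1826] x [-0.017 -0.028 -0.999] jaw yaw 108.24 q [  6.7  20.6  -7.   63.5  -1.5 -11.5] F [-0.1  0.1 -1.4] M [ 0.08 -0.06  0.  ] open 0.0579
n 20509 rms 0.0005 yaw,el [198.75 -29.18] len 0.0863
mouth [0.4637 0.0959 0.1379] mid [0.503  0.1092 0.1611]
white 5207 [ 0.4324 -0.1299  0.0042] [0.5958 0.3603 0.0199]
peg 0 
peg-tcp along,left 0.047678391599165794 -0.009532345331718548
```

View pics/w3.png

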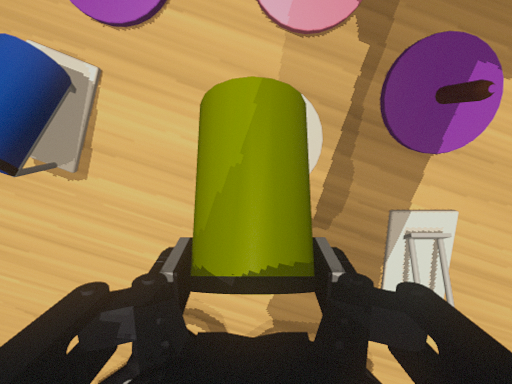

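```bash
python3 -m pendant '{"hand":[-1,-1,-1,-1],"offset":[[0.8,0.8,0],[0.8,0.7,0],[0,0,0],[0,0,0]],"turn":[0,0,0,0]}' >/dev/null
python3 -c "
from h import *
s=rep();h=np.array([-.947,-.321]);d=np.array([.482,.112])-s['tcp_pos'][:2];print(d@h,d@[.321,-.947])"
```

```text
t 7.85 tcp [0.5467 0.1379 0.1809] x [-0.019 -0.026 -0.999] jaw yaw 108.43 q [  8.4  23.1  -3.5  64.7  -1.3 -10. ] F [ 0.9 -0.7 -1.9] M [0.04 0.01 0.02] open 0.0579
0.06961421113296158 0.0037191707019335633
```

```bash
python3 -m pendant '{"hand":[-1,-1,-1,-1,-1,-1],"offset":[[0.1,-0.3,0],[0,0,-1],[0,0,-1],[0,0,-1],[0,0,-1],[0,0,0]],"turn":[0,0,0,0,0,0]}' >/dev/null
python3 - <<'E'
from h import *
s=rep();h=np.array([-.947,-.321]);d=np.array([.482,.112])-s['tcp_pos'][:2];print(d@h,d@[.321,-.947])
_,c=shot('scene');cv2.imwrite('pics/s2.png',cv2.resize(c['frame'][120:280,220:440],None,fx=3.5,fy=3.5,interpolation=2))
E
```

```text
t 8.45 tcp [0.5469 0.1352 0.1364] x [-0.021 -0.026 -0.999] jaw yaw 108.51 q [  8.1  24.8  -7.9  58.8  -1.3 -10.4] F [ 0.8 -0.2 -2.4] M [ 0.02 -0.    0.07] open 0.0577
0.06887296185155946 0.0011630079401973312
```

View pics/s2.png

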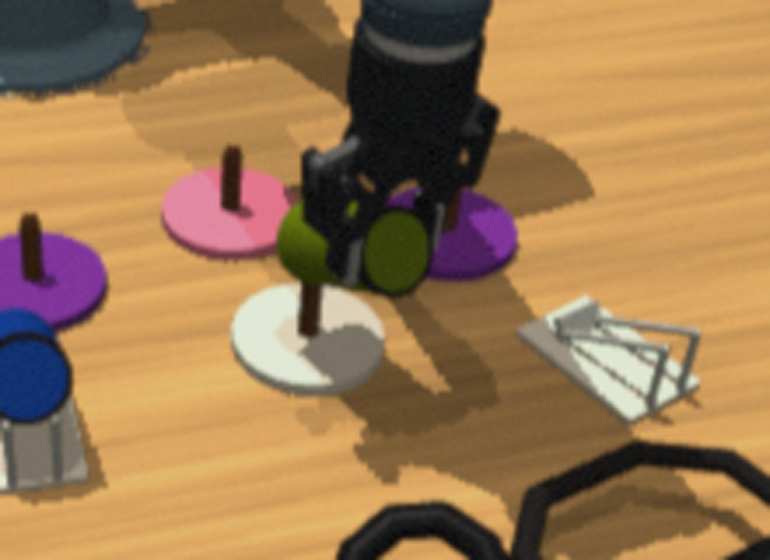

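The peg (310,300) rises into the mouth at (300,250) with no contact force. I'll keep going down.

```bash
python3 -m pendant '{"hand":[-1,-1,-1],"offset":[[0,0,-0.8],[0,0,-0.8],[0,0,0]],"turn":[0,0,0]}' >/dev/null
python3 -c "from h import *;rep()"
python3 -m pendant '{"hand":[-1,-1,-1,-1],"offset":[[-0.5,-0.2,0],[-0.5,-0.2,0],[-0.5,-0.2,0],[0,0,0]],"turn":[0,0,0,0]}' >/dev/null
python3 - <<'E'
from fit import *
s=rep();h=np.array([-.947,-.321]);d=np.array([.482,.112])-s['tcp_pos'][:2];print(d@h,d@[.321,-.947])
s,c=shot('wrist')
T=np.eye(4);T[:3,:3]=tool(s);T[:3,3]=s['tcp_pos'];fit(c,T)
E
```

```text
t 8.8 tcp [0.5477 0.1352 0.1203] x [-0.019 -0.026 -0.999] jaw yaw 108.5 q [  8.1  25.5  -9.3  56.5  -1.3 -10.4] F [-0.3 -0.4 -2.1] M [ 0.01 -0.03 -0.02] open 0.0578
t 9.2 tcp [0.5377 0.1306 0.124 ] x [-0.006 -0.022 -1.   ] jaw yaw 108.5 q [  7.7  23.5 -11.8  55.2  -1.2 -10.8] F [ 1.5  0.3 -2. ] M [ 0.2  -0.46  0.04] open 0.0582
0.058696809266438305 -0.0002736824712099867
n 18426 rms 0.0026 yaw,el [198.79 -37.1 ] len 0.0931
mouth [0.4778 0.1103 0.0707] mid [0.5137 0.1225 0.0994]
```

It works: the pitch has gone from -29° to -37° at about 1.5 N. Continuing.

```bash
python3 -m pendant '{"hand":[-1,-1,-1,-1,-1],"offset":[[-0.8,-0.27,0],[-0.8,-0.27,-0.1],[-0.8,-0.27,-0.1],[-0.8,-0.27,0],[0,0,0]],"turn":[0,0,0,0,0]}' >/dev/null
cat > look.py <<'E'
from fit import *
s=rep();h=np.array([-.947,-.321]);d=np.array([.482,.112])-s['tcp_pos'][:2];print((d@h).round(4),(d@[.321,-.947]).round(4))
s,c=shot('wrist');cv2.imwrite('pics/w4.png',c['frame'])
T=np.eye(4);T[:3,:3]=tool(s);T[:3,3]=s['tcp_pos'];fit(c,T)
E
python3 look.py
```

```text
t 9.75 tcp [0.5043 0.1187 0.1227] x [-0.003 -0.022 -1.   ] jaw yaw 108.48 q [  6.9  19.8 -17.7  52.9  -1.2 -11.5] F [ 2.5  0.  -0.7] M [ 0.2  -0.57  0.  ] open 0.0578
0.0233 -0.0008
n 14236 rms 0.0081 yaw,el [200.04 -61.56] len 0.0916
mouth [0.4711 0.1068 0.0501] mid [0.4923 0.1146 0.0918]
```

```bash
python3 -m pendant '{"hand":[-1,-1,-1,-1,-1],"offset":[[-0.8,-0.27,0],[-0.8,-0.27,-0.1],[-0.8,-0.27,-0.1],[-0.8,-0.27,0],[0,0,0]],"turn":[0,0,0,0,0]}' >/dev/null
python3 look.py
```

```text
t 10.3 tcp [0.4686 0.1067 0.1194] x [-0.006 -0.023 -1.   ] jaw yaw 108.48 q [  6.   16.2 -23.4  50.9  -1.3 -12.4] F [ 1.4  0.8 -1.3] M [ 0.16 -0.55 -0.02] open 0.0577
-0.0144 -0.0007
n 10474 rms 0.0051 yaw,el [108.55  -0.21] len 0.0468
mouth [0.4611 0.1289 0.1015] mid [0.4763 0.0839 0.1017]
```

View pics/w4.png

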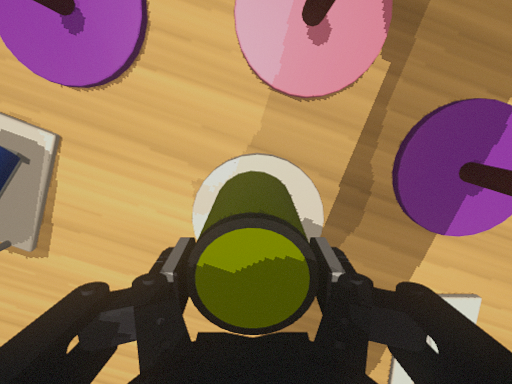

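The closed end now faces up at (253,275), with the base visible around the mouth. Measuring the tilt from the closed end's plane.

```bash
cat > look2.py <<'E'
from h import *
s=rep();h=np.array([-.947,-.321]);n=np.array([.321,-.947]);d=np.array([.482,.112])-s['tcp_pos'][:2];print('peg from tcp',(d@h).round(4),(d@n).round(4))
s,c=shot('wrist');cv2.imwrite('pics/w5.png',c['frame'])
T=np.eye(4);T[:3,:3]=tool(s);T[:3,3]=s['tcp_pos'];P=pts(c,T@np.array(c['tool_from_camera']))
hsv=cv2.cvtColor(c['frame'],cv2.COLOR_BGR2HSV)
g=(hsv[...,0]>26)&(hsv[...,0]<52)&(hsv[...,1]>150)
_,l,_,_=cv2.connectedComponentsWithStats(g.astype(np.uint8))
q=P[(l==l[275,253])&g];print(len(q))
q=q[q[:,2]>np.percentile(q[:,2],95)-.02]
for _ in range(3):
    m=q.mean(0);a=np.linalg.svd(q-m,full_matrices=False)[2][2];a*=np.sign(a[2]);r=(q-m)@a;q=q[abs(r)<.002]
print('plane n',len(q),m.round(4),a.round(3),'tilt',np.degrees(np.arccos(a[2])).round(2),'along h',np.degrees(a[:2]@h).round(2),'ext',np.ptp(q,0).round(3),'mid',((q.max(0)+q.min(0))/2).round(4))
E
python3 look2.py
```

```text
t 10.35 tcp [0.4692 0.1069 0.1195] x [-0.006 -0.023 -1.   ] jaw yaw 108.49 q [  6.1  16.2 -23.4  50.9  -1.3 -12.4] F [ 0.6  0.1 -1. ] M [ 0.1  -0.31  0.01] open 0.0576
peg from tcp -0.0138 -0.0007
9065
plane n 3139 [0.4708 0.1076 0.1289] [0.084 0.034 0.996] tilt 5.22 along h -5.2 ext [0.034 0.051 0.004] mid [0.4719 0.1078 0.1289]
```

```bash
python3 -m pendant '{"hand":[-1,-1,-1],"offset":[[-0.4,-0.13,0],[-0.4,-0.13,0],[0,0,0]],"turn":[0,0,0]}' >/dev/null
python3 look2.py
```

```text
t 10.7 tcp [0.4629 0.1049 0.1197] x [-0.003 -0.022 -1.   ] jaw yaw 108.5 q [  5.9  15.4 -24.5  50.4  -1.2 -12.6] F [ 2.3  1.7 -0.5] M [ 0.28 -0.55  0.05] open 0.0577
peg from tcp -0.0204 -0.0006
9574
plane n 4212 [0.464  0.1055 0.1291] [-0.011  0.002  1.   ] tilt 0.64 along h 0.57 ext [0.038 0.05  0.004] mid [0.4647 0.1052 0.1293]
```

Vertical to 0.6°. Now I centre it over the peg and lower it.

```bash
python3 -m pendant '{"hand":[-1,-1,-1,-1,-1],"offset":[[0.9,0.35,0],[0.9,0.35,0],[0,0,0],[0,0,-1],[0,0,0]],"turn":[0,0,0,0,0]}' >/dev/null
python3 look2.py
```

```text
t 11.25 tcp [0.4796 0.112  0.1076] x [-0.01  -0.024 -1.   ] jaw yaw 108.53 q [  6.5  18.3 -22.4  50.   -1.3 -12. ] F [-0.  -0.2 -2.4] M [0.05 0.07 0.01] open 0.0575
peg from tcp -0.0023 0.0008
9322
plane n 5010 [0.4811 0.1127 0.117 ] [0.026 0.016 1.   ] tilt 1.75 along h -1.7 ext [0.045 0.051 0.004] mid [0.481  0.1126 0.1169]
```

```bash
python3 -m pendant '{"hand":[-1,-1,-1,-1],"offset":[[0,0,-0.4],[0,0,-0.4],[0,0,-0.2],[0,0,0]],"turn":[0,0,0,0]}' >/dev/null
python3 look2.py
```

```text
t 11.7 tcp [0.4804 0.112  0.0988] x [-0.007 -0.023 -1.   ] jaw yaw 108.52 q [  6.5  18.8 -23.2  48.6  -1.3 -12. ] F [-0.1  0.2 -0.9] M [-0.02  0.04 -0.01] open 0.0576
peg from tcp -0.0016 0.0005
9290
plane n 4470 [0.482  0.1126 0.1082] [0.032 0.02  0.999] tilt 2.17 along h -2.11 ext [0.041 0.05  0.004] mid [0.4824 0.1127 0.1083]
```

```bash
python3 -m pendant '{"hand":[-1,-1,-1],"offset":[[0,0,-0.3],[0,0,-0.3],[0,0,-0.3]],"turn":[0,0,0]}' >/dev/null
python3 look2.py
```

```text
t 12.05 tcp [0.4822 0.1121 0.0985] x [ 0.    -0.022 -1.   ] jaw yaw 108.52 q [  6.5  18.7 -23.4  48.   -1.3 -12. ] F [-9.5 -1.2 26.5] M [0.03 2.06 0.01] open 0.0579
peg from tcp 0.0003 0.0001
9186
plane n 3901 [0.4838 0.1128 0.1082] [0.052 0.022 0.998] tilt 3.23 along h -3.22 ext [0.037 0.05  0.004] mid [0.484  0.1129 0.1083]
```

Firmly on the base (26 N up, closed end at 108 mm). I'll ease off the press, then open and retreat upward.

```bash
python3 -m pendant '{"hand":[-1,-1],"offset":[[-0.1,0,0.1],[0,0,0]],"turn":[0,0]}' 20 >/dev/null
python3 look2.py
python3 -m pendant '{"hand":[-0.1,0.3,1,1,1,1],"offset":[[0,0,0],[0,0,0],[0,0,0],[0,0,0],[0,0,0],[0,0,0]],"turn":[0,0,0,0,0,0]}' >/dev/null
python3 look2.py
```

```text
t 12.3 tcp [0.4815 0.1122 0.1008] x [ 0.002 -0.022 -1.   ] jaw yaw 108.52 q [  6.5  18.4 -23.5  48.2  -1.3 -12. ] F [ 0.   0.5 -0.9] M [ 0.03 -0.05 -0.02] open 0.0579
peg from tcp -0.0004 0.0003
9268
plane n 3757 [0.4831 0.1128 0.1103] [0.038 0.022 0.999] tilt 2.52 along h -2.47 ext [0.037 0.051 0.004] mid [0.4839 0.113  0.1104]
t 12.95 tcp [0.4812 0.112  0.099 ] x [ 0.    -0.023 -1.   ] jaw yaw 108.51 q [  6.5  18.5 -23.5  48.1  -1.3 -12. ] F [ 0.9 -0.  -0.1] M [0.02 0.05 0.03] open 0.0857
peg from tcp -0.0007 0.0002
9205
plane n 3173 [0.4827 0.1119 0.1079] [0.05  0.014 0.999] tilt 2.97 along h -2.97 ext [0.032 0.05  0.004] mid [0.4825 0.1121 0.1078]
```

The rim appears to have lifted about 2 mm when I eased off, so it was released slightly above the base. I'll re-grip, press to contact, and let go while it's still in contact.

```bash
python3 -m pendant '{"hand":[-1,-1,-1,-1,-1,-1,-1,-1],"offset":[[0,0,0],[0,0,0],[0,0,0],[0,0,0],[0,0,0],[0,0,0],[0,0,-0.2],[0,0,-0.2]],"turn":[0,0,0,0,0,0,0,0]}' 20 >/dev/null
python3 look2.py
```

```text
t 13.8 tcp [0.4822 0.1121 0.0993] x [ 0.004 -0.022 -1.   ] jaw yaw 108.51 q [  6.5  18.5 -23.6  47.9  -1.3 -12. ] F [-7.6 -1.  22.1] M [-0.    1.65  0.01] open 0.0581
peg from tcp 0.0002 0.0
9121
plane n 3365 [0.4834 0.1127 0.108 ] [0.054 0.018 0.998] tilt 3.26 along h -3.26 ext [0.034 0.05  0.004] mid [0.4835 0.1126 0.108 ]
```

```bash
python3 -m pendant '{"hand":[1,1,1,1,1,1],"offset":[[0,0,-0.2],[0,0,-0.1],[0,0,0],[0,0,0],[0,0,0],[0,0,0]],"turn":[0,0,0,0,0,0]}' >/dev/null
python3 look2.py
python3 -m pendant '{"hand":[1,1,1,1,1,1,1,1,1,1],"offset":[[0,0,0.5],[0,0,1],[0,0,1.5],[0,0,2],[0,0,2],[0,0,2],[0,0,2],[2,0,2],[3,2,0],[0,0,0]],"turn":[0,0,0,0,0,0,0,0,0,0]}' >/dev/null
python3 - <<'E'
from h import *
rep();_,c=shot('scene')
cv2.imwrite('pics/s3.png',cv2.resize(c['frame'][120:300,90:440],None,fx=2.2,fy=2.2,interpolation=2))
_,t=shot('top');cv2.imwrite('pics/t3.png',t['frame'])
for n,c in(('s',c),('t',t)):
    P=pts(c);k=(np.hypot(P[...,0]-.482,P[...,1]-.112)<.032)&(P[...,2]>.095)&(P[...,2]<.125);print(n,k.sum(),P[k].mean(0).round(4),((P[k].max(0)+P[k].min(0))/2).round(4))
    if n=='t' and k.any():
        q=P[k];A=np.c_[q[:,:2]-q[:,:2].mean(0),np.ones(len(q))];print('slope',np.degrees(np.linalg.lstsq(A,q[:,2],rcond=None)[0][:2]))
E
```

```text
t 14.45 tcp [0.4821 0.1121 0.0959] x [ 0.004 -0.023 -1.   ] jaw yaw 108.52 q [  6.5  18.7 -23.9  47.4  -1.3 -12. ] F [-0.3  0.1  0.5] M [ 0.02 -0.01  0.02] open 0.0857
peg from tcp 0.0002 0.0001
9621
plane n 3805 [0.4828 0.112  0.1079] [0.047 0.013 0.999] tilt 2.77 along h -2.76 ext [0.035 0.05  0.004] mid [0.4829 0.1122 0.108 ]
t 15.5 tcp [0.5322 0.1323 0.2388] x [ 0.008 -0.022 -1.   ] jaw yaw 108.47 q [  8.   18.5  -1.5  69.7  -1.3 -10.4] F [-1.7 -0.  -0.9] M [-0.02  0.05  0.03] open 0.0855
s 360 [0.4868 0.1098 0.1046] [0.4817 0.111  0.102 ]
t 510 [0.4812 0.1114 0.106 ] [0.4809 0.1119 0.1057]
slope [-0.30316383  0.14167852]
```

View pics/s3.png

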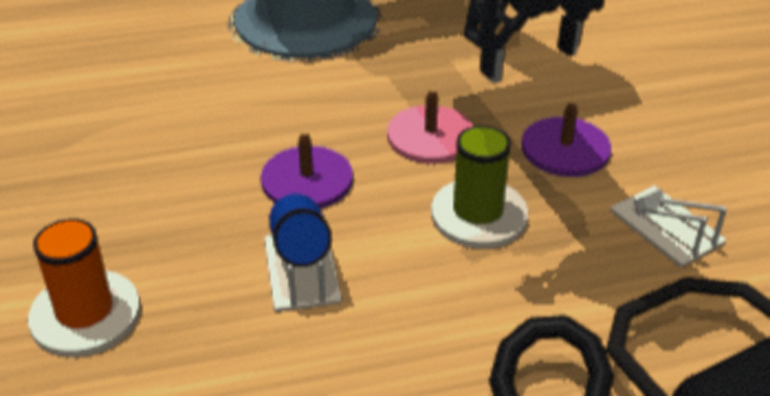

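The green cup stands mouth down and level on the white base at (480,175). Blue (300,240) and orange (70,270) have not moved, and the gripper is clear. Handing in.

```bash
python3 -c "
from h import *
print(env.sign_off())"
```

```text
the job is handed in; nothing more can be done
None
```

The olive-green cup is mouth down over the free peg with its rim on the white base, and I handed the job in at about 15.6 s of the 38 s allowed.

**What I did:** The arm can only turn about the vertical, so I gripped the cup near its closed end and lifted it off the rest. I lowered its mouth over the peg tip, hooked the inner lip on the peg and pulled until the cup pivoted upright in the pads. Then I centred it, lowered it onto the base and pressed.

**Last checks:**
- **Position:** the top view puts the closed end at 106 mm above the table (107 nominal), level within 0.4°. Its centre is within 1 mm of the measured peg axis.
- **Other cups:** blue and orange looked untouched in the last picture; I did not measure them again.
- **Gripper:** it is open and well clear of the cup.

**What failed or disagreed:**
- **Released early the first time:** easing off the press lifted the rim about 2 mm, so my first release dropped the cup that far. I re-gripped, pressed it back onto the base (about 22 N) and released while it was in contact.
- **Tilt readings differ:** the wrist camera showed a tilt of about 3°, even with the cup seated and released. The top view shows it level, so I took the wrist reading as measurement bias.

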